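# Shift the stock feeder's gearbox into third

## Task

Put the stock feeder's gearbox into third gear by pushing the black knob of its gear lever with the fingertips: the lever stands somewhere along the left-hand side of the H-shaped gate, so bring it level with the cross channel, push it across to the right, then forward (away from the robot) fully home into the far right slot, and leave it there. Only push: never grip the lever or take it between the fingers, do not ram it hard against the gate, and do not let it go back into the near right slot (fourth). Leave the other things on the bench and on the gearbox where they are.

Things in the scene. Friction and masses are not known exactly. Their poses are not given: they have to be found in the camera images.
- gearbox: grey gearbox fixed to the bench, housing 200 x 200 x 100 mm high; round motor (108 mm dia) out of its far side to 225 mm from the origin, rubber roller (96 mm dia) on its right, brass oil plug on its near right top corner. Origin on the bench under the middle of the H gate; x = forward (to the motor, away from the robot), y = left, z up; yaw within 0.45 rad of the world's
- gate (a point): middle of the H gate: steel plate in the housing's top, its top face (this point) 122 mm above the bench. Two slots along the gearbox's x, 18 mm wide, centred 20 mm left and right, ending 26 mm ahead and behind, joined by an 18 mm wide cross channel along y. First = far left, second = near left, third = far right, fourth = near right
- gearstick: the gear lever: a 12 mm steel rod with a black knob, turning about a pivot inside the housing. Origin at the pivot, 35 mm above the gearbox's origin; z along the lever up to the knob. It stays where it is left (friction): the knob needs about 3 N sideways to move, and stops solidly at the gate's walls
- knob (a point): centre of the lever's black knob: a round knob of 34 mm dia, 50 mm long along the lever (25 mm above and below this point), 175 mm from the pivot, so 210 mm above the bench with the lever upright. The knob moves about 40 mm each way from the middle, forward and back, left and right
- gear_fore (a joint): forward lean f of the lever, rad: 0 in line with the cross channel (free to cross within +-0.03), positive forward; about +0.22 at a slot's far end, -0.22 at its near end. With c = gear_cross the knob's centre is at x = 0.175 sin f, y = -0.175 cos f sin c, z = 0.035 + 0.175 cos f cos c in the gearbox frame (m)
- gear_cross (a joint): sideways lean of the lever, rad: positive to the right (-y of the gearbox); about -0.23 (+-0.035 play) in the left-hand slots, +0.23 (+-0.035 play) in the right-hand slots
- turned_ring: bystander, loose: glued-up wooden ring of eight light segments, 100 mm across, 45 mm high; origin under its centre
- glue_bottle: bystander, loose: white bottle with black cap, 60 mm dia, 160 mm high; origin under its centre
- spray_can: bystander, loose: bare metal can, 60 mm dia, 170 mm high; origin under its centre
- bearing: bystander, loose: steel ring 36 mm dia, 10 mm high, lying on the far left corner of the gearbox housing's top (100 mm above the bench); origin under its centre
- offcut: bystander, loose: light wood block 50 x 120 x 35 mm high; origin under its centre
- screwdriver: bystander, loose: screwdriver lying on the bench, black handle; origin under its middle
- mug: bystander, loose: white mug, 80 mm dia, 90 mm high; origin under its centre

How it is judged:
On the way, in this order (a step that is already met when the one before it is completed fails the run):
1. the lever has been pushed across the middle channel to the right-hand side (value of joint gear_cross above 0.17 rad and value of joint gear_fore between -0.06 and 0.06 rad), for 0.05 s.
2. the lever is fully forward in the far right slot (third) (value of joint gear_cross above 0.17 rad and value of joint gear_fore above 0.19 rad), for 0.2 s.
At the end, for the whole second after the job is handed in: The lever rests in third, the far right slot: gear_cross above 0.17 rad and gear_fore above 0.19 rad (within about 6 mm of the stop at the knob), both at rest (under 0.05 rad/s) (all of step 2 and velocity of joint gear_fore between -0.05 and 0.05 rad/s and velocity of joint gear_cross between -0.05 and 0.05 rad/s); the robot touches nothing.
It fails at once if the lever went into fourth, the near right slot (gear_cross above 0.1 and gear_fore below -0.1 rad) (value of joint gear_cross above 0.1 rad and value of joint gear_fore below -0.1 rad).
It fails at once if the knob was taken between the fingers (grasp point within 20 mm of the knob's centre) (distance between the grasp point and knob below 0.02 m).
It fails at once if the lever was gripped or rammed: more than 35 N between the robot and the lever (contact force between any of the fingers, the arm and gearstick above 35 N).
It fails at once if one of the loose bystanders was moved more than 20 mm or lifted (distance of any of turned_ring, glue_bottle, spray_can, bearing, offcut, screwdriver, mug from where it was at the start of the episode above 0.02 m).
It also fails if it takes over 54 s, if anything falls off the work surface, if the arm or the gripper's body presses on something with over 40 N, if the wrist force passes 120 N, or if a joint passes its speed limit or range.

## Robot

A 6-joint arm with a two-finger parallel gripper is mounted at the origin on the work surface. World frame = base frame: x ahead of the robot, y to its left, z up, the work surface at z = 0. Lengths are in m, angles in rad, forces in N, time in s.
With the tool pointing down it reaches from about 0.25 to 0.725 m from the base axis. Payload 4 kg.
Tool frame: the origin (TCP) lies between the finger pads; the fingertips stand ahead of it and the grasp point (between the pads) lies 11 mm behind it (r.tip_extent is the z of the fingertips in the tool frame, in m); z points along the fingers, y is the line along which they close (so a half turn about z gives the same grasp; the last joint's range is limited). The gripper opens to 85 mm and grips with 20 to 120 N. Pads are 22 mm wide; open, the fingers measure 114 mm over their backs; the gripper's body (76 mm by 85 mm) begins 54 mm behind the grasp point. The pads swing forward as they close: fully open they stand 13 mm farther back than shut.
Start: joints at [1.298, 0.241, 0.005, 1.335, 0, 1.571], TCP at [0.135, 0.482, 0.216] pointing down, gripper open.
Joint ranges: [-2.72, 2.72], [-1.05, 1.87], [-1.09, 1.28], [-1.99, 2.15], [-1.42, 1.44], [-3.14, 3.14]. Speed limits (rad/s): [2.79, 2.79, 3.14, 3.14, 3.14, 3.14].

## Interface

Orientations are given as a unit quaternion [w, x, y, z].
In Python, from plant import r gives the robot as it stands. The module is installed in compiled form; this text tells all that it offers.
- The arm moves only by the tool jog_arm, never from a script. Its argument "motion" is a list of rows, each a list of 3 entries, a list of its own where there are three numbers: the closure, from -1 (fully open) to 1 (shut), so that 0 is half open, then the shift along the world's x, y, z in m, then the turn about the world's z in rad. A call has 1 to 5 rows; each row is the pose to reach, as a shift and turn from the pose commanded when the call began; what a row does not reach only later rows make up. A row lasts 1/12 s, in which the tool goes at most 41.7 mm and 7.16 degrees, less where a joint would pass 70% of its speed; a pose out of reach is approached as far as the arm can. A call with a gripper value outside its range is refused whole. The fingers move at their own pace and stop on an object; "grip_force" is the grip in N (left out, the last holds). Time passes only in rows, so rows that repeat a pose let the fingers close. It gives the time, the measured TCP pose, the force, the opening and the grip force at its end, in the units of the state.
- r.state(): the state, without advancing time (a new reading comes with each control period).
- r.capture(name): name is "side" or "top" or "wrist"; returns (picture, depth): 480x640x3 uint8, blue, green, red; 480x640 float32, m along the optical axis (not along the pixel's ray), 0 where there is no reading.
- r.camera_params(name): a dict with "K" (3x3 intrinsics, pixels), "k1" (the pictures are not rectified: a ray, as slopes to the right and down, at radius r is drawn at 1 + k1 r^2 times it, then the intrinsics apply), "world_to_cam" (4x4, takes a point from world to camera coordinates). Camera axes: x right, y down, z forward; pixel columns grow to the right and rows downward; lengths in m; the calibration is good to about 2 mm. A picture is of the moment at which its call begins: read the wrist's pose just before it. camera_params takes no time and is no camera call; for the wrist camera it gives the pose at the moment of the call.
- r.finish_job(): hands the job in; it is judged then, once.
Trained networks look in the newest picture that a camera, given by its name, has taken for a name from the list of things; names that differ only in an ending like _2 or _b are one class to them, and where a whole thing is asked for, a point or a joint stands for the part that bears it (a point fixed in the world has none). Each returns a list of dicts, best first, with "conf" (0 to 1); they miss things now and then, are a little off and sometimes report something else, mostly with a low value. They report only what shows in the picture. A call takes as long as a camera call.
- r.trace(camera, target): "mask" (480x640 bool, what is visible of it) and "point" ([column, row] in pixels, amid what is visible of it).
- r.pinpoint(camera, target): "point" ([column, row] in pixels: a listed point, or the origin of a listed thing).
The state is a dict: "time": time; "joints": joint angles; "dq": joint speeds; "joint_efforts": joint torques, N m; "ee_pos": TCP position; "orientation": TCP orientation; "wrist_force": force on the tool from outside, world axes, zero at the start; "moment": the same for the moment, N m; "opening": finger opening in m; "gripper_force": force on a finger pad.
Only numpy, scipy, OpenCV 4.12 (cv2) and the standard library are available. Lean on these libraries where they do the work, as an engineer would, in place of code of your own. Each camera call takes 0.05 s, during which the arm holds its last target. There are 200 camera calls.

## Working session

There is one attempt and no reset: what is moved stays moved. The work goes in short steps, Python scripts to look and compute and a tool call to move; the robot and the scene stay as the last step left them, time stands still between calls to the robot, and variables do not carry over. Pictures are saved under pics/ and viewed, at most 10 in all, crops included, and the job is handed in when it is done.

Besides the shell and the picture viewer there is one more tool, called after "Emit:" by a JSON object that holds its "method" and its "body". jog_arm: Moves the arm, as the interface text tells. Its arguments: {"type":"object","properties":{"motion":{"type":"array","items":{"type":"array"}},"grip_force":{"type":"number"}},"required":["motion"]}

```bash
mkdir -p pics; cat > h.py <<'E'
import numpy as np, cv2
from plant import r
def ray(cam,p):
    c=r.camera_params(cam);K=np.array(c["K"]);k=c["k1"]
    d=np.array([(p[0]-K[0,2])/K[0,0],(p[1]-K[1,2])/K[1,1]]);u=d.copy()
    for _ in range(20): u=d/(1+k*(u@u))
    T=np.array(c["world_to_cam"]);R=T[:3,:3]
    return -R.T@T[:3,3], R.T@np.array([u[0],u[1],1.])
def at_z(cam,p,z):
    o,d=ray(cam,p);return o+d*(z-o[2])/d[2]
def at_d(cam,p,dep):
    o,d=ray(cam,p);return o+d*dep
def tri(pa,pb,a="side",b="top"):
    (o,d),(q,e)=ray(a,pa),ray(b,pb)
    s=np.linalg.lstsq(np.c_[d,-e],q-o,rcond=None)[0]
    x,y=o+d*s[0],q+e*s[1];return (x+y)/2,np.linalg.norm(x-y)
E
python3 - <<'E'
from h import *
np.set_printoptions(precision=4,suppress=True)
D={}
for c in("side","top"):
    im,d=r.capture(c);cv2.imwrite(f"pics/{c}1.png",im);D[c]=d
P={}
for t in("knob","gate","gearbox","gearstick"):
    for c in("side","top"):
        l=r.pinpoint(c,t)
        for q in l[:2]:
            print(t,c,round(q["conf"],2),q["point"])
        if l:P[t,c]=l[0]["point"]
    if (t,"side") in P and (t,"top") in P: print(t,*tri(P[t,"side"],P[t,"top"]))
s=r.state();print(s["time"],s["ee_pos"],s["orientation"],r.tip_extent,s["wrist_force"])
E
```

```text
knob top 0.68 [339.1, 225.9]
gate side 0.82 [347.7, 250.0]
gate side 0.56 [342.2, 223.9]
gate top 0.59 [347.2, 231.3]
gate [ 0.5663 -0.0784  0.1257] 0.007164042952692207
gearbox side 0.82 [347.4, 284.2]
gearbox top 0.73 [345.7, 234.3]
gearbox top 0.21 [336.7, 224.8]
gearbox [ 0.5726 -0.0803 -0.0019] 0.000522260202593993
gearstick top 0.52 [347.7, 233.4]
0.5 [0.1347 0.4815 0.2163] [-0.      0.136   0.9907 -0.    ] 0.008 [-0.6416 -0.0912  0.6872]
```

View pics/side1.png

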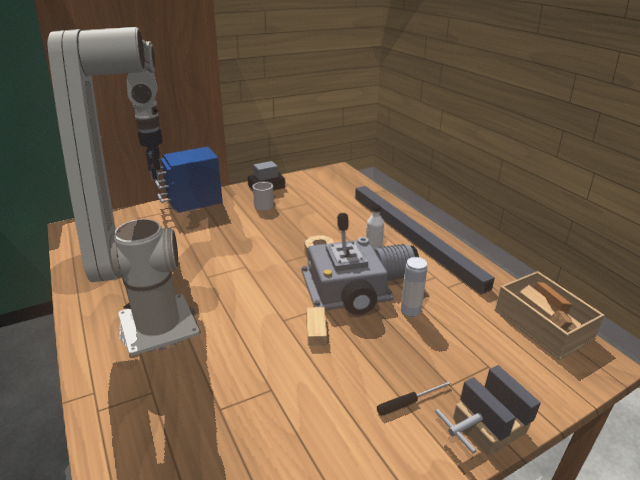

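View pics/top1.png

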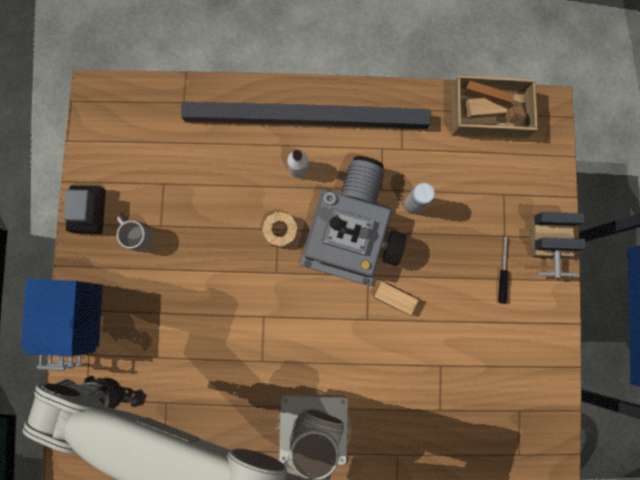

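Side: the knob is at about (343,221) and the gate at (347,250). Top: the knob is at about (338,226), with the motor up and slightly right, so yaw is about −0.25. Next I'll get yaw and lever state from depth.

```bash
cat > cloud.py <<'E'
from h import *
def cloud(cam,d,u0,u1,v0,v1):
    c=r.camera_params(cam);K=np.array(c["K"]);k=c["k1"]
    v,u=np.mgrid[v0:v1,u0:u1];v,u=v.ravel(),u.ravel();z=d[v,u]
    a=np.c_[(u-K[0,2])/K[0,0],(v-K[1,2])/K[1,1]];b=a.copy()
    for _ in range(20): b=a/(1+k*(b**2).sum(1,keepdims=True))
    T=np.array(c["world_to_cam"])
    P=np.c_[b,np.ones(len(b))]*z[:,None]
    return ((P-T[:3,3])@T[:3,:3])[z>0]
E
python3 - <<'E'
from cloud import *
np.set_printoptions(precision=4,suppress=True)
ims={}
for c,(u0,u1,v0,v1) in {"top":(295,415,145,295),"side":(295,430,200,320)}.items():
    im,d=r.capture(c)
    P=cloud(c,d,u0,u1,v0,v1)
    if c=="top":
        h=P[(P[:,2]>.092)&(P[:,2]<.108)&(P[:,0]<.72)]
        print("housing",len(h),cv2.minAreaRect((h[:,:2]*1000).astype(np.float32)))
        g=P[(P[:,2]>.116)&(P[:,2]<.128)];print("gate",len(g),cv2.minAreaRect((g[:,:2]*1000).astype(np.float32)))
    k=P[P[:,2]>.185];print(c,"knob pts",len(k),k.mean(0),k.min(0),k.max(0))
    ims[c]=cv2.resize(im[v0:v1,u0:u1],(400,400*(v1-v0)//(u1-u0)),interpolation=cv2.INTER_CUBIC)
cv2.imwrite("pics/crop.png",np.hstack([cv2.resize(i,(400,500)) for i in ims.values()]))
print(tri((343,221),(338,226)))
for c in("side","top"):
    for t in("gearstick","knob"):
        for q in r.trace(c,t)[:1]:print(c,t,q["conf"],q["point"],q["mask"].sum())
    for t in ("glue_bottle","spray_can","bearing"):
        for q in r.pinpoint(c,t)[:1]:print(c,t,q["conf"],q["point"],at_z(c,q["point"],.1 if t=="bearing" else 0))
E
```

```text
housing 3968 ((589.9591064453125, -119.77500915527344), (263.0871276855469, 269.7989196777344), 75.2182846069336)
gate 1250 ((657.5549926757812, -59.68011474609375), (345.49005126953125, 263.218017578125), 55.171730041503906)
top knob pts 158 [ 0.569  -0.0406  0.2245] [ 0.5547 -0.0583  0.1949] [ 0.5887 -0.023   0.2387]
side knob pts 176 [ 0.5637 -0.0516  0.2121] [ 0.5501 -0.0647  0.1853] [ 0.5841 -0.0308  0.2345]
(array([ 0.5661, -0.0484,  0.2109]), np.float64(0.004839591274423763))
side gearstick 0.77 [339.8, 222.8] 265
side knob 0.73 [342.4, 224.5] 264
side glue_bottle 0.81 [376.4, 249.1] [0.7667 0.0475 0.    ]
side spray_can 0.86 [411.2, 311.3] [ 0.6685 -0.2852  0.    ]
side bearing 0.52 [363.8, 242.4] [ 0.6599 -0.0297  0.1   ]
top gearstick 0.73 [280.9, 224.2] 843
top knob 0.58 [335.3, 226.1] 177
top glue_bottle 0.86 [297.8, 165.1] [0.7793 0.0699 0.    ]
top spray_can 0.75 [413.5, 201.4] [ 0.6788 -0.2828  0.    ]
top bearing 0.63 [329.1, 196.0] [ 0.666  -0.0248  0.1   ]
```

View pics/crop.png

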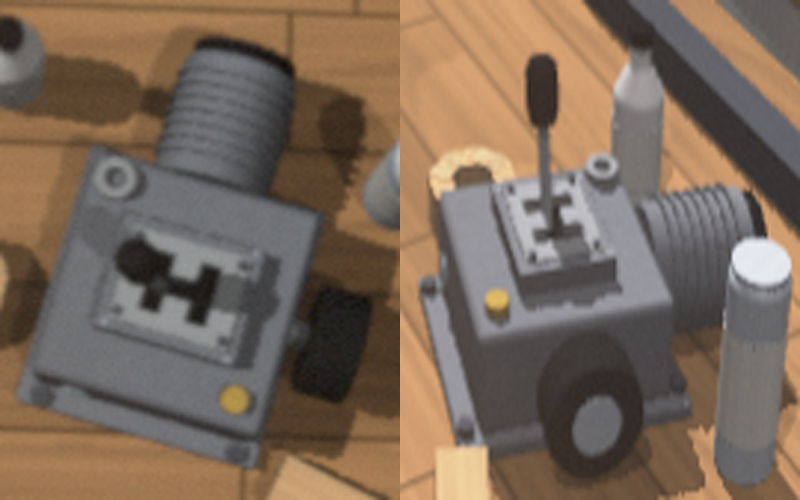

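The crop shows the lever in the left slot close to level with the channel. I'll go nearer for a wrist view, with the fingers shut.

Emit:
{"method": "jog_arm", "body": {"motion": [[1, [0.01, -0.02, 0.03], 0], [1, [0.03, -0.05, 0.05], 0], [1, [0.05, -0.08, 0.07], 0], [1, [0.07, -0.11, 0.09], 0], [1, [0.09, -0.14, 0.11], 0]]}}

```text
time: 1.52
ee_pos: [0.2251, 0.3401, 0.3273]
orientation: [0.0, 0.135, 0.991, 0.0]
wrist_force: [0.8, 0.2, 0.5]
opening: 0.0257
gripper_force: 0.0
```

Emit:
{"method": "jog_arm", "body": {"motion": [[1, [0.02, -0.03, 0.0], 0], [1, [0.04, -0.065, 0.0], 0], [1, [0.06, -0.1, 0.01], 0], [1, [0.08, -0.135, 0.02], 0], [1, [0.1, -0.17, 0.02], 0]]}}

```text
time: 1.93
ee_pos: [0.3258, 0.1701, 0.3483]
orientation: [0.002, 0.136, 0.991, 0.001]
wrist_force: [0.5, 0.8, -1.3]
opening: -0.0001
gripper_force: 0.0
```

Emit:
{"method": "jog_arm", "body": {"motion": [[1, [0.03, -0.02, 0.0], 0], [1, [0.06, -0.04, 0.0], 0], [1, [0.09, -0.06, 0.0], 0], [1, [0.12, -0.08, 0.0], 0], [1, [0.14, -0.1, 0.0], 0]]}}

```text
time: 2.35
ee_pos: [0.4669, 0.07, 0.3459]
orientation: [0.0, 0.137, 0.991, 0.0]
wrist_force: [0.6, 0.1, -0.4]
opening: 0.0001
gripper_force: 0.0
```

```bash
python3 - <<'E'
from cloud import *
np.set_printoptions(precision=4,suppress=True)
s=r.state();print(s["time"],s["ee_pos"],s["orientation"],s["opening"],s["wrist_force"])
c=r.camera_params("wrist");T=np.array(c["world_to_cam"]);print(-T[:3,:3].T@T[:3,3],T[2,:3])
im,d=r.capture("wrist");cv2.imwrite("pics/w1.png",im)
for t in("knob","gate","gearbox","bearing"):
    for q in r.pinpoint("wrist",t)[:2]:print(t,q["conf"],q["point"],at_z("wrist",q["point"],{"knob":.208,"gate":.122,"gearbox":0,"bearing":.1}[t]))
E
```

```text
2.35 [0.4669 0.07   0.3459] [0.0003 0.1365 0.9906 0.0001] 7.130167067341356e-05 [ 0.5692  0.0655 -0.4209]
[0.3963 0.0912 0.5037] [ 0.2758 -0.0772 -0.9581]
gate 0.86 [200.8, 329.9] [ 0.5605 -0.0825  0.122 ]
gearbox 0.62 [231.7, 281.0] [ 0.559  -0.0752  0.    ]
```

View pics/w1.png

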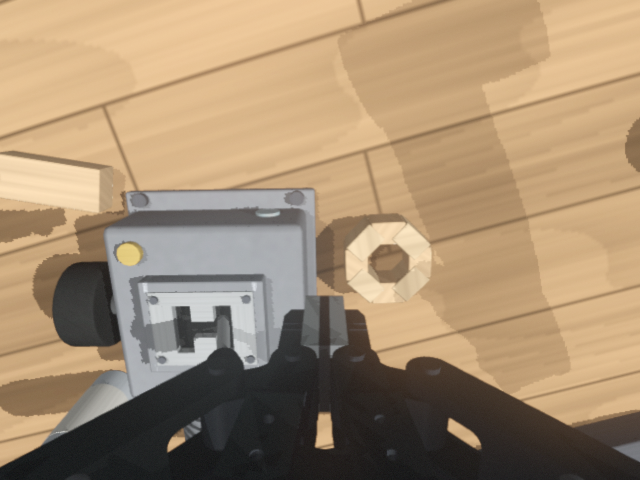

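The wrist view (up in the picture is toward the robot) shows the gate at (200,325), the rod in the left slot, and the tool aligned with the gearbox. The hand hides the knob, so I'll step back and right.

Emit:
{"method": "jog_arm", "body": {"motion": [[1, [-0.02, -0.03, 0.0], 0], [1, [-0.04, -0.06, 0.0], 0], [1, [-0.06, -0.08, 0.0], 0], [1, [-0.08, -0.1, 0.0], 0], [1, [-0.1, -0.11, 0.0], 0]]}}

```text
time: 3.02
ee_pos: [0.3629, -0.0388, 0.3466]
orientation: [0.0, 0.136, 0.991, -0.0]
wrist_force: [-0.2, 0.5, 0.5]
opening: -0.0
gripper_force: 0.0
```

```bash
python3 - <<'E'
from cloud import *
np.set_printoptions(precision=4,suppress=True)
s=r.state();print(s["time"],s["ee_pos"],s["orientation"])
im,d=r.capture("wrist");cv2.imwrite("pics/w2.png",im)
for t in("knob","gate","gearbox","bearing"):
    for q in r.pinpoint("wrist",t)[:2]:print(t,q["conf"],q["point"],at_z("wrist",q["point"],{"knob":.208,"gate":.122,"gearbox":0,"bearing":.1}[t]))
P=cloud("wrist",d,0,640,0,480)
P=P[(abs(P[:,0]-.57)<.08)&(abs(P[:,1]+.07)<.1)]
for a,b in((.18,.195),(.195,.21),(.21,.225),(.225,.25)):
    k=P[(P[:,2]>a)&(P[:,2]<b)]
    if len(k):print(a,len(k),k.mean(0),k.min(0),k.max(0))
E
```

```text
3.0167 [ 0.3629 -0.0388  0.3466] [ 0.0005  0.1356  0.9908 -0.0002]
bearing 0.75 [182.8, 233.3] [ 0.3674 -0.1807  0.1   ]
```

View pics/w2.png

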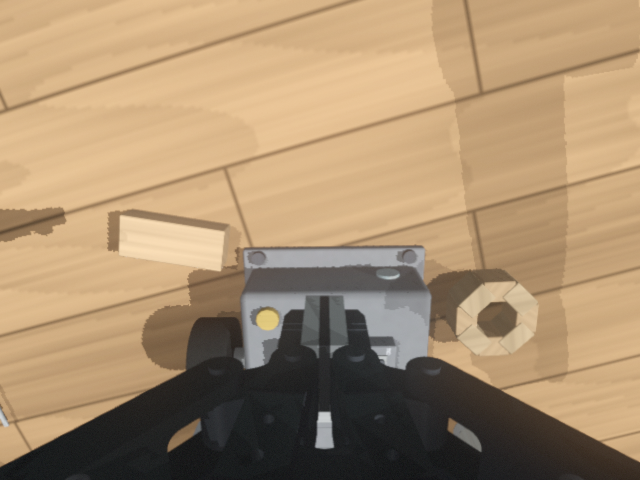

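Too far back: the hand hides the gate, because the camera looks back toward the robot. I'll go forward past the knob on its left side.

Emit:
{"method": "jog_arm", "body": {"motion": [[1, [0.03, 0.02, 0.0], 0], [1, [0.07, 0.04, 0.0], 0], [1, [0.1, 0.06, 0.0], 0], [1, [0.14, 0.08, 0.0], 0], [1, [0.17, 0.09, 0.0], 0]]}}

```text
time: 3.68
ee_pos: [0.5369, 0.0551, 0.3454]
orientation: [-0.0, 0.134, 0.991, 0.0]
wrist_force: [0.5, -1.3, 0.6]
opening: 0.0001
gripper_force: 0.0
```

Emit:
{"method": "jog_arm", "body": {"motion": [[1, [0.02, 0.0, 0.0], 0], [1, [0.03, 0.0, 0.0], 0], [1, [0.03, 0.0, 0.0], 0]]}}

```text
time: 3.93
ee_pos: [0.567, 0.0536, 0.3436]
orientation: [-0.001, 0.135, 0.991, -0.0]
wrist_force: [0.2, -0.3, -0.6]
opening: 0.0001
gripper_force: 0.0
```

```bash
cat > look.py <<'E'
import sys
from cloud import *
np.set_printoptions(precision=4,suppress=True)
s=r.state();print(s["time"],s["ee_pos"],s["orientation"],s["wrist_force"])
im,d=r.capture("wrist");cv2.imwrite(sys.argv[1],im)
for t in("knob","gate","gearbox"):
    for q in r.pinpoint("wrist",t)[:2]:print(t,q["conf"],q["point"],at_z("wrist",q["point"],{"knob":.208,"gate":.122,"gearbox":0}[t]))
P=cloud("wrist",d,0,640,0,480)
P=P[(abs(P[:,0]-.57)<.08)&(abs(P[:,1]+.07)<.1)]
for a,b in((.18,.195),(.195,.21),(.21,.225),(.225,.245)):
    k=P[(P[:,2]>a)&(P[:,2]<b)]
    if len(k):print(a,len(k),k.mean(0),k.min(0),k.max(0))
h=P[(P[:,2]>.117)&(P[:,2]<.127)]
print("plate",len(h),cv2.minAreaRect((h[:,:2]*1000).astype(np.float32)))
E
python3 look.py pics/w3.png
```

```text
3.9333 [0.567  0.0536 0.3436] [-0.0013  0.1346  0.9909 -0.0002] [ 0.2196 -0.3179 -0.649 ]
knob 0.63 [200.1, 254.7] [ 0.5656 -0.0395  0.208 ]
gate 0.63 [180.8, 230.0] [ 0.5587 -0.082   0.122 ]
gearbox 0.92 [215.0, 205.4] [ 0.5619 -0.0815  0.    ]
0.18 2 [ 0.5676 -0.0291  0.1938] [ 0.5665 -0.0292  0.1932] [ 0.5687 -0.0289  0.1943]
0.195 176 [ 0.5555 -0.0353  0.204 ] [ 0.5499 -0.0535  0.1957] [ 0.5696 -0.0257  0.21  ]
0.21 423 [ 0.5589 -0.0322  0.2194] [ 0.5502 -0.0571  0.2101] [ 0.5825 -0.023   0.225 ]
0.225 1549 [ 0.5657 -0.0377  0.2314] [ 0.5516 -0.0552  0.225 ] [ 0.583  -0.0241  0.2362]
plate 9778 ((559.8513793945312, -80.83311462402344), (122.6949234008789, 100.16824340820312), 75.38226318359375)
```

View pics/w3.png

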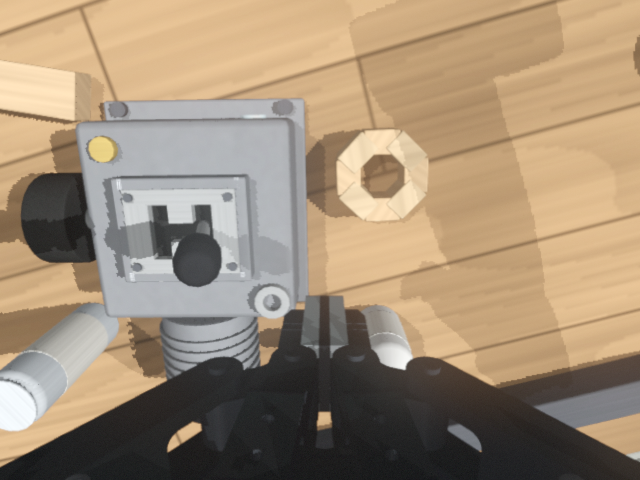

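The knob is at (197,258) and the gate centre at about (181,230); bearing and bottles are clear. A zoom should show where the rod meets the slot.

```bash
python3 - <<'E'
from cloud import *
np.set_printoptions(precision=4,suppress=True)
im=cv2.imread("pics/w3.png")
cv2.imwrite("pics/w3c.png",cv2.resize(im[170:290,110:260],(750,600),interpolation=cv2.INTER_CUBIC))
g=np.array([.559,-.081]);y=-.255
def G(p): d=np.array(p[:2])-g;c,s=np.cos(y),np.sin(y);return np.array([c*d[0]+s*d[1],-s*d[0]+c*d[1]])
# bolts on plate corners in wrist image, housing top corners
for p in((128,198),(228,197),(221,266),(138,266)):print("bolt",at_z("wrist",p,.122),G(at_z("wrist",p,.122)))
for p in((150,205),(168,205),(212,205),(194,205),(152,258)):print("slot",p,G(at_z("wrist",p,.122)))
print("knobtop",G((.567,-.0397)))
im,d=r.capture("top");P=cloud("top",d,295,415,145,295)
P=P[(np.hypot(P[:,0]-.565,P[:,1]+.08)<.1)]
h=P[(P[:,2]>.117)&(P[:,2]<.130)];print(cv2.minAreaRect((h[:,:2]*1000).astype(np.float32)))
k=P[(P[:,2]>.22)&(P[:,2]<.245)];print(k.mean(0),k.min(0),k.max(0))
E
```

```text
bolt [ 0.5174 -0.1181  0.122 ] [-0.0309 -0.0464]
bolt [ 0.5413 -0.0301  0.122 ] [-0.03    0.0448]
bolt [ 0.6021 -0.0584  0.122 ] [0.036  0.0327]
bolt [ 0.5808 -0.1348  0.122 ] [ 0.0347 -0.0465]
slot (150, 205) [-0.024  -0.0271]
slot (168, 205) [-0.0237 -0.0106]
slot (212, 205) [-0.0229  0.0296]
slot (194, 205) [-0.0232  0.0132]
slot (152, 258) [ 0.0269 -0.032 ]
knobtop [-0.0027  0.042 ]
((558.3385009765625, -73.78582763671875), (145.76254272460938, 124.79743957519531), 69.48419952392578)
[ 0.5709 -0.0389  0.2292] [ 0.5562 -0.0544  0.2208] [ 0.5878 -0.0232  0.2407]
```

View pics/w3c.png

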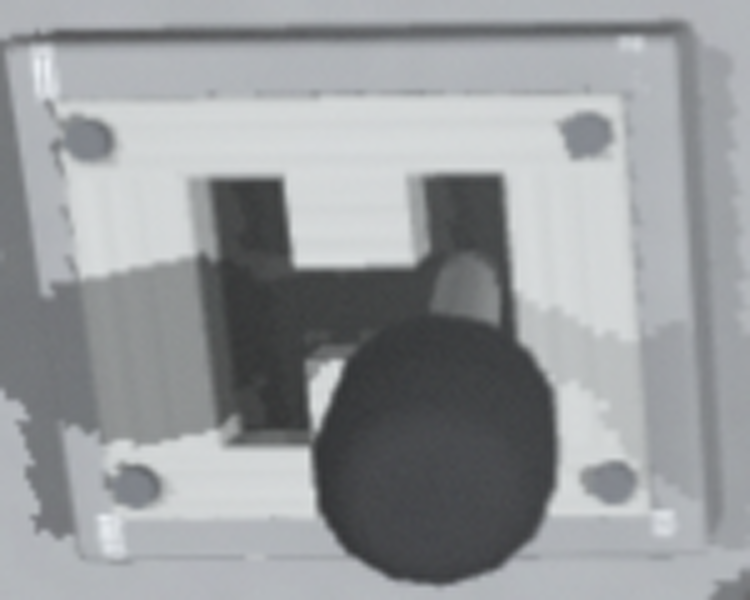

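The rod sits at the near edge of the cross-channel. With the gate at (0.561,-0.081) and yaw −0.255, the knob is at x'≈−4.5 mm, so f≈−0.025. I'll nudge it forward about 4 mm from behind, then go across.

Emit:
{"method": "jog_arm", "body": {"motion": [[1, [-0.02, -0.03, 0.0], 0], [1, [-0.04, -0.06, 0.0], 0], [1, [-0.054, -0.081, 0.0], 0], [1, [-0.054, -0.081, -0.03], 0], [1, [-0.054, -0.081, -0.06], 0]]}}

```text
time: 4.6
ee_pos: [0.5108, -0.031, 0.2891]
orientation: [0.004, 0.137, 0.991, 0.0]
wrist_force: [0.1, 0.0, 0.6]
opening: 0.0
gripper_force: 0.0
```

Emit:
{"method": "jog_arm", "body": {"motion": [[1, [0.0, 0.0, -0.03], 0], [1, [0.0, 0.0, -0.06], 0], [1, [0.0, 0.0, -0.08], 0], [1, [0.0, 0.0, -0.08], 0], [1, [0.0, 0.0, -0.08], 0]]}}

```text
time: 5.02
ee_pos: [0.5095, -0.0295, 0.2065]
orientation: [-0.001, 0.136, 0.991, -0.0]
wrist_force: [0.3, 0.1, -0.1]
opening: 0.0002
gripper_force: 0.0
```

Emit:
{"method": "jog_arm", "body": {"motion": [[1, [0.008, -0.002, 0.0], 0], [1, [0.016, -0.004, 0.0], 0], [1, [0.022, -0.0055, 0.0], 0], [1, [0.025, -0.0065, 0.0], 0], [1, [0.025, -0.0065, 0.0], 0]]}}

```text
time: 5.43
ee_pos: [0.5372, -0.0363, 0.2068]
orientation: [0.001, 0.136, 0.991, 0.0]
wrist_force: [-0.3, 0.1, 0.2]
opening: 0.0002
gripper_force: 0.0
```

Emit:
{"method": "jog_arm", "body": {"motion": [[1, [0.0015, -0.0004, 0.0], 0], [1, [0.003, -0.0008, 0.0], 0], [1, [0.0045, -0.0012, 0.0], 0], [1, [0.0045, -0.0012, 0.0], 0]]}}

```text
time: 5.77
ee_pos: [0.5404, -0.0372, 0.2062]
orientation: [-0.0, 0.136, 0.991, -0.0]
wrist_force: [-0.1, -0.7, -1.1]
opening: -0.0001
gripper_force: 0.0
```

Emit:
{"method": "jog_arm", "body": {"motion": [[1, [0.0015, -0.0004, 0.0], 0], [1, [0.0025, -0.0006, 0.0], 0], [1, [0.0025, -0.0006, 0.0], 0]]}}

```text
time: 6.02
ee_pos: [0.5429, -0.0378, 0.2063]
orientation: [0.0, 0.136, 0.991, -0.0]
wrist_force: [0.3, 1.0, -0.7]
opening: 0.0
gripper_force: 0.0
```

```bash
cat > k.py <<'E'
from cloud import *
np.set_printoptions(precision=4,suppress=True)
g=np.array([.5607,-.0814]);y=-.255
def G(p): d=np.array(p[:2])-g;c,s=np.cos(y),np.sin(y);return np.array([c*d[0]+s*d[1],-s*d[0]+c*d[1]])
s=r.state();print(s["time"],"tcp",s["ee_pos"],G(s["ee_pos"]),s["wrist_force"])
im,d=r.capture("side")
q=r.trace("side","knob")
if q:
    q=q[0];m=q["mask"];v,u=np.nonzero(m);print("side",q["conf"],u.min(),u.max(),v.min(),v.max(),len(u))
    P=at_z("side",[u.mean(),v.mean()],.208);print("knob",P,G(P))
E
python3 k.py
```

```text
6.0167 tcp [ 0.5429 -0.0378  0.2063] [-0.0282  0.0377] [ 0.3066  1.0224 -0.698 ]
side 0.79 337 347 213 255 273
knob [ 0.5472 -0.0827  0.208 ] [-0.0127 -0.0046]
```

Emit:
{"method": "jog_arm", "body": {"motion": [[1, [0.001, -0.0003, 0.0], 0], [1, [0.002, -0.0005, 0.0], 0], [1, [0.002, -0.0005, 0.0], 0]]}}

```text
time: 6.37
ee_pos: [0.5449, -0.0383, 0.2063]
orientation: [0.0, 0.136, 0.991, 0.0]
wrist_force: [-0.2, -0.1, 0.2]
opening: -0.0
gripper_force: 0.1
```

```bash
python3 - <<'E'
from cloud import *
np.set_printoptions(precision=4,suppress=True)
a,_=r.capture("side");b,d=r.capture("wrist")
A=cv2.resize(a[180:280,300:400],(400,400),interpolation=cv2.INTER_CUBIC)
B=cv2.resize(b[240:440,220:420],(400,400),interpolation=cv2.INTER_CUBIC)
cv2.imwrite("pics/s4.png",np.hstack([A,B]))
E
```

```text
(no output)
```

View pics/s4.png

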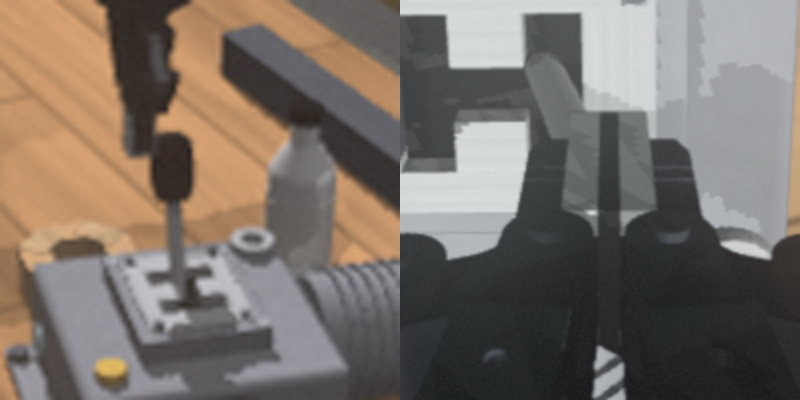

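In the side crop the fingertip is almost touching the near side of the knob. In the wrist crop the rod's centreline runs from about (542,60) to (568,130). I'll compare that line with projections for several f.

```bash
python3 - <<'E'
from cloud import *
g=np.array([.5607,-.0814]);y=-.255;c,s=np.cos(y),np.sin(y)
def px(p,cam="wrist"):
    q=r.camera_params(cam);T=np.array(q["world_to_cam"]);a=T[:3,:3]@p+T[:3,3];a=a[:2]/a[2];a*=1+q["k1"]*(a@a);K=np.array(q["K"]);return K[0,0]*a[0]+K[0,2],K[1,1]*a[1]+K[1,2]
def W(x,yy,z):return np.array([g[0]+c*x-s*yy,g[1]+s*x+c*yy,z])
def crop(p):return round(400+2*(p[0]-220)),round(2*(p[1]-240))
print("channel near/far edge, y'=0",crop(px(W(-.009,0,.122))),crop(px(W(.009,0,.122))),"slotend",crop(px(W(-.026,.02,.122))))
for f in(-.08,-.05,-.02,0,.03,.06):
    print(f,[crop(px(W(l*np.sin(f),l*np.cos(f)*np.sin(.23),.035+l*np.cos(f)*np.cos(.23)))) for l in(.04,.065,.09,.115,.14)])
E
```

```text
channel near/far edge, y'=0 (479, 61) (483, 116) slotend (544, 6)
-0.08 [(525, 28), (535, 45), (547, 66), (562, 91), (580, 121)]
-0.05 [(525, 31), (536, 51), (548, 75), (563, 103), (581, 137)]
-0.02 [(526, 35), (536, 57), (548, 83), (563, 115), (581, 153)]
0 [(526, 37), (536, 61), (549, 89), (563, 122), (581, 163)]
0.03 [(526, 40), (536, 66), (549, 97), (564, 134), (582, 178)]
0.06 [(526, 43), (537, 71), (549, 105), (564, 145), (582, 193)]
```

The projections don't separate f, but the finger's reach already puts the knob within a few mm of level. I'll go round to the left side and push across gently, watching the force.

Emit:
{"method": "jog_arm", "body": {"motion": [[1, [-0.023, 0.006, 0.0], 0], [1, [-0.018, 0.029, 0.0], 0], [1, [-0.011, 0.0525, 0.0], 0], [1, [0.013, 0.046, 0.0], 0], [1, [0.037, 0.04, 0.0], 0]]}}

```text
time: 6.88
ee_pos: [0.5818, 0.0033, 0.207]
orientation: [0.0, 0.134, 0.991, 0.0]
wrist_force: [0.8, -0.8, 0.4]
opening: 0.0003
gripper_force: 0.0
```

Emit:
{"method": "jog_arm", "body": {"motion": [[1, [0.0, 0.0, 0.0], 0], [1, [-0.001, -0.004, 0.0], 0], [1, [-0.0015, -0.006, 0.0], 0], [1, [-0.002, -0.008, 0.0], 0], [1, [-0.002, -0.008, 0.0], 0]]}}

```text
time: 7.3
ee_pos: [0.5788, -0.0069, 0.2066]
orientation: [-0.0, 0.136, 0.991, -0.0]
wrist_force: [0.0, 0.1, -0.5]
opening: -0.0001
gripper_force: 0.0
```

Emit:
{"method": "jog_arm", "body": {"motion": [[1, [-0.0005, -0.002, 0.0], 0], [1, [-0.001, -0.004, 0.0], 0], [1, [-0.0015, -0.006, 0.0], 0], [1, [-0.0015, -0.006, 0.0], 0]]}}

```text
time: 7.63
ee_pos: [0.578, -0.0127, 0.2065]
orientation: [0.0, 0.136, 0.991, -0.0]
wrist_force: [0.2, 0.3, 0.6]
opening: 0.0003
gripper_force: 0.0
```

Emit:
{"method": "jog_arm", "body": {"motion": [[1, [-0.0005, -0.002, 0.0], 0], [1, [-0.001, -0.004, 0.0], 0], [1, [-0.001, -0.004, 0.0], 0]]}}

```text
time: 7.88
ee_pos: [0.5771, -0.0166, 0.2063]
orientation: [-0.0, 0.136, 0.991, -0.0]
wrist_force: [0.8, 0.9, 0.8]
opening: 0.0
gripper_force: 0.0
```

Emit:
{"method": "jog_arm", "body": {"motion": [[1, [-0.0005, -0.002, 0.0], 0], [1, [-0.001, -0.004, 0.0], 0], [1, [-0.001, -0.004, 0.0], 0]]}}

```text
time: 8.13
ee_pos: [0.5766, -0.02, 0.2068]
orientation: [0.001, 0.136, 0.991, 0.001]
wrist_force: [-0.1, 1.8, 2.1]
opening: 0.0
gripper_force: 1.3
```

Emit:
{"method": "jog_arm", "body": {"motion": [[1, [-0.0005, -0.002, 0.0], 0], [1, [-0.001, -0.004, 0.0], 0], [1, [-0.001, -0.004, 0.0], 0]]}}

```text
time: 8.38
ee_pos: [0.576, -0.0237, 0.2075]
orientation: [0.001, 0.136, 0.991, 0.001]
wrist_force: [1.4, 4.4, 4.9]
opening: 0.0004
gripper_force: 3.3
```

Emit:
{"method": "jog_arm", "body": {"motion": [[1, [-0.0005, -0.002, 0.0], 0], [1, [-0.001, -0.004, 0.0], 0], [1, [-0.0015, -0.006, 0.0], 0], [1, [-0.0015, -0.006, 0.0], 0]]}}

```text
time: 8.72
ee_pos: [0.5751, -0.0294, 0.2088]
orientation: [0.002, 0.136, 0.991, 0.001]
wrist_force: [-0.2, 5.5, 9.2]
opening: 0.0001
gripper_force: 5.1
```

```bash
python3 k.py; python3 - <<'E'
from cloud import *
a,_=r.capture("side");b,d=r.capture("wrist")
A=cv2.resize(a[190:270,310:390],(400,400),interpolation=cv2.INTER_CUBIC)
B=cv2.resize(b[200:400,180:380],(400,400),interpolation=cv2.INTER_CUBIC)
cv2.imwrite("pics/s5.png",np.hstack([A,B]))
E
```

```text
8.7167 tcp [ 0.5751 -0.0294  0.2088] [0.0008 0.054 ] [-0.2491  5.4636  9.2265]
side 0.71 338 348 214 255 271
knob [ 0.5481 -0.085   0.208 ] [-0.0112 -0.0067]
```

View pics/s5.png

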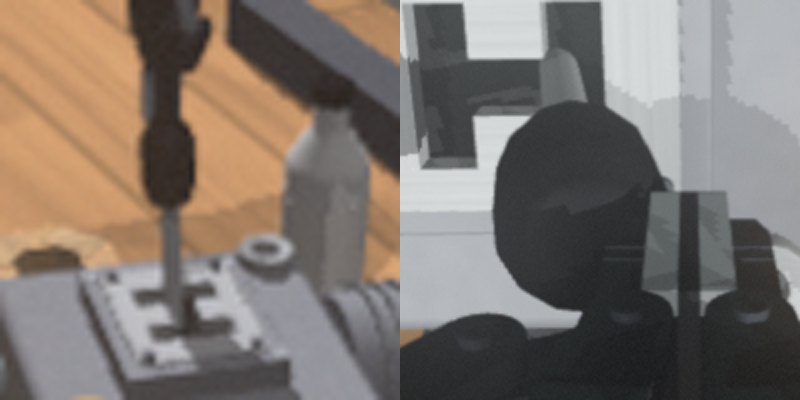

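The finger's sloped outer link, not the tip, is on the knob's top edge, which explains the upward force. I'll back off left, turn the tool 90° so its flat narrow side does the pushing, and raise it a little.

Emit:
{"method": "jog_arm", "body": {"motion": [[1, [0.003, 0.012, 0.0], 0], [1, [0.006, 0.024, 0.004], 0.1], [1, [0.006, 0.024, 0.006], 0.22], [1, [0.006, 0.024, 0.006], 0.34], [1, [0.006, 0.024, 0.006], 0.46]]}}

```text
time: 9.33
ee_pos: [0.5794, -0.0064, 0.2118]
orientation: [-0.001, -0.097, 0.995, -0.001]
wrist_force: [-0.4, 0.3, 0.9]
opening: -0.0002
gripper_force: 0.0
```

Emit:
{"method": "jog_arm", "body": {"motion": [[1, [0, 0, 0], 0.12], [1, [0, 0, 0], 0.24], [1, [0, 0, 0], 0.36], [1, [0, 0, 0], 0.48], [1, [0, 0, 0], 0.6]]}}

```text
time: 9.75
ee_pos: [0.5792, -0.0068, 0.2115]
orientation: [-0.001, -0.386, 0.922, -0.0]
wrist_force: [-0.3, 0.9, -0.9]
opening: -0.0003
gripper_force: 0.0
```

Emit:
{"method": "jog_arm", "body": {"motion": [[1, [0, 0, 0], 0.12], [1, [0, 0, 0], 0.24], [1, [0, 0, 0], 0.36], [1, [0, 0, 0], 0.48], [1, [0, 0, 0], 0.51]]}}

```text
time: 10.17
ee_pos: [0.5792, -0.0068, 0.2115]
orientation: [-0.001, -0.606, 0.796, 0.0]
wrist_force: [1.0, -0.7, 0.4]
opening: 0.0001
gripper_force: 0.0
```

```bash
cat > wk.py <<'E'
from cloud import *
np.set_printoptions(precision=4,suppress=True)
g=np.array([.5607,-.0814]);y=-.255
def G(p): d=np.array(p[:2])-g;c,s=np.cos(y),np.sin(y);return np.array([c*d[0]+s*d[1],-s*d[0]+c*d[1]])
s=r.state();print(s["time"],"tcp",s["ee_pos"],G(s["ee_pos"]),s["wrist_force"],s["orientation"],s["joints"])
for cam in("wrist","top"):
    im,d=r.capture(cam);cv2.imwrite(f"pics/n_{cam}_{s['time']:.2f}.png",im)
    for t,z in(("knob",.208),("gate",.122)):
        for q in r.pinpoint(cam,t)[:1]:print(cam,t,q["conf"],q["point"],G(at_z(cam,q["point"],z)))
    P=cloud(cam,d,0,640,0,480)
    k=P[(np.hypot(P[:,0]-.561,P[:,1]+.08)<.075)&(P[:,2]>.222)&(P[:,2]<.242)]
    if len(k):
        k=np.array([G(p) for p in k]);print(cam,"top pts",len(k),"min",np.percentile(k,2,0),"max",np.percentile(k,98,0))
E
python3 wk.py
```

```text
10.1667 tcp [ 0.5792 -0.0068  0.2115] [-0.0009  0.0769] [ 1.0292 -0.6881  0.4379] [-0.0011 -0.6058  0.7956  0.    ] [-0.0109  0.4034  0.2213  1.3905 -0.0014 -1.3124]
wrist knob 0.61 [322.0, 187.1] [-0.0018  0.0331]
wrist gate 0.66 [312.9, 103.3] [0.0028 0.001 ]
wrist top pts 7723 min [-0.0159  0.0207] max [0.0123 0.0716]
top gate 0.56 [346.9, 233.5] [-0.0045  0.0041]
```

The wrist camera now sees both: knob at (322,187), gate at (313,103), and the knob 4–5 mm behind centre (f≈−0.025, within the crossing band). I'll push right.

Emit:
{"method": "jog_arm", "body": {"motion": [[1, [-0.001, -0.004, 0.0], 0], [1, [-0.002, -0.008, 0.0], 0], [1, [-0.003, -0.012, 0.0], 0], [1, [-0.003, -0.012, 0.0], 0]]}}

```text
time: 10.8
ee_pos: [0.5765, -0.0193, 0.2124]
orientation: [-0.0, -0.604, 0.797, -0.0]
wrist_force: [0.3, 0.4, -0.6]
opening: 0.0001
gripper_force: 0.0
```

Emit:
{"method": "jog_arm", "body": {"motion": [[1, [-0.0005, -0.002, 0.0], 0], [1, [-0.001, -0.004, 0.0], 0], [1, [-0.0015, -0.006, 0.0], 0], [1, [-0.0015, -0.006, 0.0], 0]]}}

```text
time: 11.13
ee_pos: [0.5751, -0.0247, 0.2123]
orientation: [-0.0, -0.604, 0.797, -0.0]
wrist_force: [-0.2, -0.2, -0.3]
opening: 0.0001
gripper_force: 0.0
```

Emit:
{"method": "jog_arm", "body": {"motion": [[1, [-0.0005, -0.002, 0.0], 0], [1, [-0.001, -0.004, 0.0], 0], [1, [-0.001, -0.004, 0.0], 0]]}}

```text
time: 11.38
ee_pos: [0.5745, -0.0277, 0.2127]
orientation: [0.001, -0.604, 0.797, 0.0]
wrist_force: [0.1, 2.8, 0.8]
opening: -0.0001
gripper_force: 1.2
```

Emit:
{"method": "jog_arm", "body": {"motion": [[1, [-0.0005, -0.002, 0.0], 0], [1, [-0.001, -0.004, 0.0], 0], [1, [-0.001, -0.004, 0.0], 0]]}}

```text
time: 11.63
ee_pos: [0.5738, -0.032, 0.2134]
orientation: [0.001, -0.604, 0.797, -0.0]
wrist_force: [-0.2, 4.1, 5.2]
opening: 0.0003
gripper_force: 2.9
```

Emit:
{"method": "jog_arm", "body": {"motion": [[1, [-0.0005, -0.002, 0.0], 0], [1, [-0.001, -0.004, 0.0], 0], [1, [-0.001, -0.004, 0.0], 0]]}}

```text
time: 11.88
ee_pos: [0.5731, -0.036, 0.2141]
orientation: [0.002, -0.604, 0.797, -0.001]
wrist_force: [-0.1, 4.1, 7.6]
opening: -0.0002
gripper_force: 4.1
```

```bash
python3 wk.py
```

```text
11.8833 tcp [ 0.5731 -0.036   0.2141] [0.0005 0.0471] [-0.0597  4.1168  7.5875] [ 0.0016 -0.6042  0.7968 -0.0007] [-0.0633  0.3876  0.2045  1.3843  0.0011 -1.3608]
wrist knob 0.61 [326.8, 243.4] [-0.0018  0.0264]
wrist gate 0.76 [316.1, 159.4] [0.0037 0.0023]
wrist top pts 6597 min [-0.016   0.0124] max [0.0126 0.0416]
top knob 0.66 [296.5, 169.3] [0.1101 0.1814]
```

It is crossing at about 4 N, so I'll continue.

Emit:
{"method": "jog_arm", "body": {"motion": [[1, [-0.001, -0.004, 0.001], 0], [1, [-0.002, -0.008, 0.002], 0], [1, [-0.003, -0.012, 0.002], 0], [1, [-0.004, -0.016, 0.002], 0], [1, [-0.004, -0.016, 0.002], 0]]}}

```text
time: 12.6
ee_pos: [0.569, -0.0527, 0.2165]
orientation: [0.001, -0.604, 0.797, -0.001]
wrist_force: [-1.0, 2.9, 9.9]
opening: 0.0004
gripper_force: 4.3
```

Emit:
{"method": "jog_arm", "body": {"motion": [[1, [-0.001, -0.004, 0.0], 0], [1, [-0.002, -0.008, 0.0], 0], [1, [-0.003, -0.012, 0.0], 0], [1, [-0.004, -0.016, 0.0], 0], [1, [-0.004, -0.016, 0.0], 0]]}}

```text
time: 13.02
ee_pos: [0.565, -0.0691, 0.2169]
orientation: [0.001, -0.604, 0.797, -0.002]
wrist_force: [-1.1, 3.2, 11.0]
opening: -0.0001
gripper_force: 4.5
```

```bash
python3 wk.py
```

```text
13.0167 tcp [ 0.565  -0.0691  0.2169] [0.001 0.013] [-1.1388  3.1557 10.9674] [ 0.0014 -0.6038  0.7971 -0.0017] [-0.1214  0.3756  0.194   1.3849 -0.0004 -1.418 ]
wrist knob 0.61 [329.8, 251.3] [-0.0024 -0.0032]
wrist top pts 6246 min [-0.0161 -0.0203] max [0.0127 0.0074]
top knob 0.45 [502.2, 272.2] [-0.0005 -0.4157]
```

The vertical force is growing (11 N) because the knob is under a shoulder of the finger. I'll lift 5 mm, which relieves it and keeps the grasp point farther from the knob.

Emit:
{"method": "jog_arm", "body": {"motion": [[1, [0.0005, 0.002, 0.002], 0], [1, [0.001, 0.003, 0.005], 0], [1, [0.001, 0.003, 0.005], 0]]}}

```text
time: 13.57
ee_pos: [0.565, -0.0658, 0.2194]
orientation: [-0.001, -0.604, 0.797, -0.0]
wrist_force: [0.0, -1.2, -0.4]
opening: 0.0001
gripper_force: 0.0
```

Emit:
{"method": "jog_arm", "body": {"motion": [[1, [-0.001, -0.003, 0.0], 0], [1, [-0.0015, -0.006, 0.0], 0], [1, [-0.002, -0.008, 0.0], 0], [1, [-0.002, -0.008, 0.0], 0]]}}

```text
time: 13.9
ee_pos: [0.563, -0.0735, 0.219]
orientation: [-0.0, -0.604, 0.797, 0.0]
wrist_force: [0.9, 2.7, 1.4]
opening: -0.0002
gripper_force: 0.9
```

```bash
python3 wk.py
```

```text
13.9 tcp [ 0.563  -0.0735  0.219 ] [0.0002 0.0082] [0.9461 2.677  1.3968] [-0.0001 -0.6039  0.7971  0.0005] [-0.1301  0.3763  0.2004  1.3956  0.0006 -1.4269]
wrist knob 0.8 [323.6, 252.6] [-0.0007 -0.0069]
wrist gate 0.95 [318.5, 219.0] [ 0.0027 -0.0001]
wrist top pts 5770 min [-0.0162 -0.0235] max [0.0127 0.0014]
```

Vertical force is gone. Continuing right.

Emit:
{"method": "jog_arm", "body": {"motion": [[1, [-0.001, -0.004, 0.0], 0], [1, [-0.002, -0.008, 0.0], 0], [1, [-0.003, -0.012, 0.0], 0], [1, [-0.004, -0.015, 0.0], 0], [1, [-0.004, -0.015, 0.0], 0]]}}

```text
time: 14.62
ee_pos: [0.5593, -0.0893, 0.2198]
orientation: [0.0, -0.604, 0.797, -0.001]
wrist_force: [-0.7, 2.5, 3.2]
opening: 0.0001
gripper_force: 1.8
```

```bash
python3 wk.py
```

```text
14.6167 tcp [ 0.5593 -0.0893  0.2198] [ 0.0007 -0.008 ] [-0.6517  2.5141  3.1853] [ 0.0003 -0.6036  0.7973 -0.0006] [-0.1581  0.3716  0.1958  1.3938 -0.0004 -1.4541]
wrist knob 0.77 [326.4, 276.6] [-0.0013 -0.0119]
wrist gate 0.78 [317.9, 245.7] [0.004  0.0013]
wrist top pts 4093 min [-0.0166 -0.0288] max [ 0.013  -0.0095]
```

The knob moved only 5 mm while the tool moved 16 mm, so the fingertip is riding over it. I'll back off now.

Emit:
{"method": "jog_arm", "body": {"motion": [[1, [0.003, 0.012, 0.0], 0], [1, [0.006, 0.024, 0.0], 0], [1, [0.009, 0.036, 0.0], 0], [1, [0.011, 0.044, 0.0], 0], [1, [0.011, 0.044, 0.0], 0]]}}

```text
time: 15.33
ee_pos: [0.57, -0.0423, 0.2182]
orientation: [-0.001, -0.605, 0.796, 0.001]
wrist_force: [-0.8, -0.4, -0.2]
opening: -0.0002
gripper_force: 0.0
```

```bash
python3 wk.py; python3 - <<'E'
from cloud import *
a,_=r.capture("side");b,d=r.capture("wrist")
A=cv2.resize(a[190:270,310:390],(400,500),interpolation=cv2.INTER_CUBIC)
B=cv2.resize(b[60:460,160:480],(400,500),interpolation=cv2.INTER_CUBIC)
cv2.imwrite("pics/s6.png",np.hstack([A,B]))
E
```

```text
15.3333 tcp [ 0.57   -0.0423  0.2182] [-0.0009  0.0402] [-0.7928 -0.4177 -0.1893] [-0.0006 -0.6051  0.7962  0.0009] [-0.0745  0.3856  0.2122  1.3995  0.0007 -1.3742]
wrist knob 0.75 [323.5, 205.5] [-0.002   0.0034]
wrist gate 0.78 [316.6, 165.8] [ 0.0021 -0.0025]
wrist top pts 6766 min [-0.0159 -0.013 ] max [0.0129 0.0289]
```

View pics/s6.png

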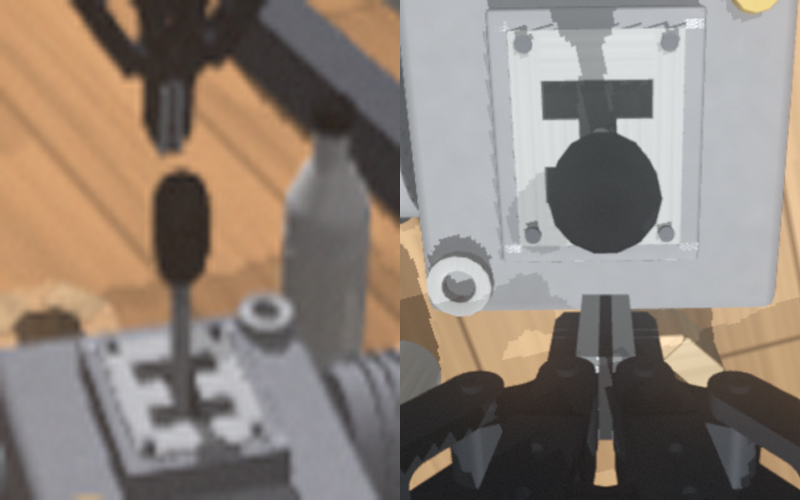

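The lever is upright in the middle, with the rod well centred in the channel at about (598,130) in the crop, and the tool is clear to its left. I'll measure where the shut fingertips really are.

```bash
python3 - <<'E'
from cloud import *
np.set_printoptions(precision=4,suppress=True)
print(r.tip_extent);s=r.state();p=s["ee_pos"]
for cam in("wrist","side"):
    im,d=r.capture(cam);P=cloud(cam,d,0,640,0,480)
    k=P[(np.hypot(P[:,0]-p[0],P[:,1]-p[1])<.025)&(P[:,2]>.15)&(P[:,2]<.30)]
    k=k-p;print(cam,len(k))
    for a in np.arange(-.03,.06,.01):
        m=k[(k[:,2]>=a)&(k[:,2]<a+.01)]
        if len(m):print("  dz %.2f n %d"%(a,len(m)),m.mean(0),m.min(0)[:2],m.max(0)[:2])
E
```

```text
0.008
wrist 13939
  dz 0.00 n 41 [-0.0064 -0.0189  0.0088] [-0.0174 -0.0243] [ 0.0036 -0.0162]
  dz 0.01 n 415 [-0.0063 -0.021   0.0146] [-0.0159 -0.0249] [ 0.0027 -0.0068]
  dz 0.02 n 866 [-0.0031 -0.0073  0.0256] [-0.0153 -0.0112] [ 0.0106 -0.001 ]
  dz 0.03 n 1224 [-0.0029 -0.0071  0.0351] [-0.0153 -0.0112] [ 0.0108 -0.0008]
  dz 0.04 n 1200 [-0.003  -0.0076  0.0445] [-0.0153 -0.0113] [ 0.0108 -0.001 ]
  dz 0.05 n 2111 [-0.0022 -0.0048  0.055 ] [-0.0228 -0.0148] [0.0182 0.0133]
side 219
  dz 0.01 n 5 [-0.0049 -0.0085  0.0181] [-0.008  -0.0124] [-0.0002 -0.0023]
  dz 0.02 n 27 [-0.0052 -0.0064  0.0258] [-0.0168 -0.014 ] [0.008  0.0113]
  dz 0.03 n 31 [-0.0049 -0.007   0.0352] [-0.0156 -0.0144] [0.0094 0.0138]
  dz 0.04 n 29 [-0.0061 -0.006   0.0451] [-0.0175 -0.0127] [0.0125 0.0112]
  dz 0.05 n 30 [-0.005  -0.0079  0.0547] [-0.018  -0.0165] [0.0126 0.0055]
```

Both cameras put the shut fingertips about 17 mm above the reported TCP, so I was only brushing the knob's dome. I'll drop 30 mm, clear of the knob on its left, and push properly.

Emit:
{"method": "jog_arm", "body": {"motion": [[1, [0.003, 0.012, 0.0], 0], [1, [0.003, 0.012, -0.015], 0], [1, [0.003, 0.012, -0.03], 0], [1, [0.003, 0.012, -0.03], 0], [1, [0.003, 0.012, -0.03], 0]]}}

```text
time: 16.25
ee_pos: [0.5726, -0.0316, 0.1886]
orientation: [-0.001, -0.604, 0.797, 0.001]
wrist_force: [0.1, -0.3, 1.2]
opening: 0.0
gripper_force: 0.0
```

Emit:
{"method": "jog_arm", "body": {"motion": [[1, [-0.001, -0.004, 0.0], 0], [1, [-0.002, -0.008, 0.0], 0], [1, [-0.003, -0.012, 0.0], 0], [1, [-0.004, -0.015, 0.0], 0], [1, [-0.004, -0.015, 0.0], 0]]}}

```text
time: 16.67
ee_pos: [0.5692, -0.0482, 0.1899]
orientation: [0.0, -0.604, 0.797, -0.0]
wrist_force: [-0.1, -0.0, 0.8]
opening: 0.0002
gripper_force: 0.0
```

```bash
python3 wk.py
```

```text
16.6667 tcp [ 0.5692 -0.0482  0.1899] [-0.0001  0.0342] [-0.1459 -0.0109  0.831 ] [ 0.0002 -0.6036  0.7973 -0.0004] [-0.0844  0.3934  0.1501  1.3266 -0.0002 -1.3804]
wrist knob 0.96 [323.0, 239.4] [-0.0013  0.005 ]
wrist gate 0.96 [316.1, 189.3] [0.0025 0.003 ]
wrist top pts 11809 min [-0.0159 -0.0104] max [0.0121 0.03  ]
```

Emit:
{"method": "jog_arm", "body": {"motion": [[1, [-0.001, -0.003, 0.0], 0], [1, [-0.0015, -0.006, 0.0], 0], [1, [-0.0025, -0.009, 0.0], 0], [1, [-0.003, -0.012, 0.0], 0], [1, [-0.003, -0.012, 0.0], 0]]}}

```text
time: 17.38
ee_pos: [0.5663, -0.0594, 0.1897]
orientation: [0.001, -0.604, 0.797, 0.0]
wrist_force: [0.2, 2.6, 2.6]
opening: 0.0002
gripper_force: 1.4
```

```bash
python3 wk.py
```

```text
17.3833 tcp [ 0.5663 -0.0594  0.1897] [-0.0001  0.0227] [0.1654 2.6099 2.6217] [ 0.0005 -0.604   0.797   0.    ] [-0.1049  0.3899  0.1445  1.3247  0.0007 -1.4018]
wrist knob 0.97 [321.7, 255.4] [-0.0007 -0.0012]
wrist gate 0.86 [316.0, 207.8] [0.0029 0.0009]
wrist top pts 11291 min [-0.0158 -0.0178] max [0.0122 0.0179]
```

Solid side contact now, with the knob moving along with the tool. Continuing.

Emit:
{"method": "jog_arm", "body": {"motion": [[1, [-0.001, -0.004, 0.0], 0], [1, [-0.002, -0.008, 0.0], 0], [1, [-0.003, -0.012, 0.0], 0], [1, [-0.004, -0.015, 0.0], 0], [1, [-0.004, -0.015, 0.0], 0]]}}

```text
time: 18.1
ee_pos: [0.5619, -0.0753, 0.1893]
orientation: [-0.0, -0.604, 0.797, -0.0]
wrist_force: [-0.2, 2.2, 2.2]
opening: 0.0003
gripper_force: 1.2
```

```bash
python3 wk.py
```

```text
18.1 tcp [ 0.5619 -0.0753  0.1893] [-0.0003  0.0062] [-0.1794  2.2454  2.2133] [-0.0002 -0.6036  0.7973 -0.0002] [-0.1329  0.3858  0.1373  1.3223 -0.0005 -1.4289]
wrist knob 0.76 [323.4, 253.6] [-0.0015 -0.0182]
wrist top pts 11493 min [-0.0158 -0.035 ] max [0.012  0.0059]
```

Emit:
{"method": "jog_arm", "body": {"motion": [[1, [-0.001, -0.004, 0.0], 0], [1, [-0.002, -0.008, 0.0], 0], [1, [-0.003, -0.012, 0.0], 0], [1, [-0.004, -0.016, 0.0], 0], [1, [-0.004, -0.016, 0.0], 0]]}}

```text
time: 18.82
ee_pos: [0.5577, -0.0911, 0.1889]
orientation: [-0.0, -0.604, 0.797, 0.0]
wrist_force: [0.4, 2.5, -0.8]
opening: 0.0002
gripper_force: 1.0
```

```bash
python3 wk.py
```

```text
18.8167 tcp [ 0.5577 -0.0911  0.1889] [-0.0005 -0.0102] [ 0.4282  2.5147 -0.8388] [-0.0005 -0.6037  0.7972  0.0003] [-0.1618  0.3831  0.1321  1.3209 -0.0004 -1.4579]
wrist knob 0.57 [323.3, 252.6] [-0.0015 -0.035 ]
wrist top pts 10921 min [-0.0154 -0.0518] max [ 0.012  -0.0093]
top knob 0.32 [347.8, 237.2] [-0.0262  0.001 ]
top gate 0.61 [349.4, 233.6] [-0.0028 -0.0026]
```

Emit:
{"method": "jog_arm", "body": {"motion": [[1, [-0.0005, -0.002, 0.0], 0], [1, [-0.001, -0.004, 0.0], 0], [1, [-0.001, -0.004, 0.0], 0]]}}

```text
time: 19.37
ee_pos: [0.5572, -0.0944, 0.1893]
orientation: [0.0, -0.604, 0.797, 0.0]
wrist_force: [0.4, 2.0, -0.8]
opening: 0.0004
gripper_force: 1.1
```

Emit:
{"method": "jog_arm", "body": {"motion": [[1, [-0.0005, -0.002, 0.0], 0], [1, [-0.001, -0.004, 0.0], 0], [1, [-0.001, -0.004, 0.0], 0]]}}

```text
time: 19.62
ee_pos: [0.5562, -0.0983, 0.1893]
orientation: [0.0, -0.604, 0.797, 0.0]
wrist_force: [0.4, 3.5, -1.4]
opening: -0.0
gripper_force: 1.4
```

```bash
python3 wk.py
```

```text
19.6167 tcp [ 0.5562 -0.0983  0.1893] [-0.0001 -0.0175] [ 0.3916  3.5227 -1.4088] [ 0.0002 -0.604   0.797   0.0002] [-0.1752  0.3815  0.1308  1.3201  0.0006 -1.4723]
wrist knob 0.7 [326.4, 249.3] [-0.0022 -0.0438]
wrist top pts 10156 min [-0.015  -0.0589] max [ 0.0117 -0.0183]
top gate 0.75 [347.5, 230.1] [0.0051 0.0051]
```

Step 1 is done: knob at y'≈−44 mm, still level. Now I'll go round behind the knob, turning back 90° on the way.

Emit:
{"method": "jog_arm", "body": {"motion": [[1, [0.004, 0.015, 0.0], 0], [1, [-0.016, 0.02, 0.0], -0.05], [1, [-0.034, 0.025, 0.0], -0.17], [1, [-0.05, 0.029, 0.0], -0.29], [1, [-0.05, 0.029, 0.0], -0.41]]}}

```text
time: 20.33
ee_pos: [0.5032, -0.0696, 0.1896]
orientation: [-0.001, -0.426, 0.905, -0.0]
wrist_force: [-0.2, 0.1, 0.3]
opening: -0.0002
gripper_force: 0.0
```

Emit:
{"method": "jog_arm", "body": {"motion": [[1, [-0.006, 0.002, 0.0], -0.12], [1, [-0.006, 0.002, 0.0], -0.24], [1, [-0.006, 0.002, 0.0], -0.36], [1, [-0.006, 0.002, 0.0], -0.48], [1, [-0.006, 0.002, 0.0], -0.6]]}}

```text
time: 20.75
ee_pos: [0.5002, -0.0684, 0.1897]
orientation: [0.0, -0.14, 0.99, -0.001]
wrist_force: [0.7, 0.5, 0.5]
opening: -0.0003
gripper_force: 0.0
```

Emit:
{"method": "jog_arm", "body": {"motion": [[1, [-0.003, -0.01, 0.0], -0.12], [1, [-0.006, -0.02, 0.0], -0.24], [1, [-0.009, -0.03, 0.0], -0.36], [1, [-0.01, -0.039, 0.0], -0.48], [1, [-0.01, -0.039, 0.0], -0.55]]}}

```text
time: 21.17
ee_pos: [0.4899, -0.1088, 0.1897]
orientation: [0.0, 0.135, 0.991, -0.002]
wrist_force: [-0.7, 0.6, 0.3]
opening: 0.0001
gripper_force: 0.0
```

```bash
python3 wk.py
```

```text
21.1667 tcp [ 0.4899 -0.1088  0.1897] [-0.0616 -0.0444] [-0.6862  0.6357  0.289 ] [ 0.0003  0.1348  0.9909 -0.0016] [-0.2166  0.2568 -0.0438  1.2694 -0.003   0.0538]
wrist knob 0.69 [326.3, 452.3] [-0.0047 -0.0415]
wrist gate 0.89 [400.3, 349.2] [0.0003 0.0034]
wrist top pts 73 min [-0.0688 -0.0429] max [-0.0516 -0.0279]
top gate 0.83 [348.7, 232.2] [0.0004 0.0003]
```

Emit:
{"method": "jog_arm", "body": {"motion": [[1, [0.01, -0.0026, 0.0], 0], [1, [0.02, -0.005, 0.0], 0], [1, [0.026, -0.0068, 0.0], 0], [1, [0.03, -0.0078, 0.0], 0], [1, [0.03, -0.0078, 0.0], 0]]}}

```text
time: 21.88
ee_pos: [0.5208, -0.1141, 0.1891]
orientation: [-0.0, 0.131, 0.991, -0.0]
wrist_force: [1.3, -0.1, -0.3]
opening: 0.0001
gripper_force: 0.0
```

Emit:
{"method": "jog_arm", "body": {"motion": [[1, [0.004, -0.001, 0.0], 0], [1, [0.008, -0.002, 0.0], 0], [1, [0.011, -0.003, 0.0], 0], [1, [0.011, -0.003, 0.0], 0]]}}

```text
time: 22.22
ee_pos: [0.5312, -0.1172, 0.1893]
orientation: [-0.0, 0.131, 0.991, -0.0]
wrist_force: [-2.3, 0.9, 2.5]
opening: -0.0001
gripper_force: 1.4
```

```bash
python3 wk.py
```

```text
22.2167 tcp [ 0.5312 -0.1172  0.1893] [-0.0195 -0.0421] [-2.3483  0.8949  2.5252] [-0.0003  0.131   0.9914 -0.    ] [-0.2171  0.3406  0.0713  1.3021 -0.0001  0.0458]
wrist gate 0.75 [397.4, 284.3] [0.0005 0.0007]
wrist top pts 3155 min [-0.0321 -0.0533] max [ 0.0126 -0.028 ]
top knob 0.59 [280.4, 233.2] [-0.0658  0.1728]
top gate 0.75 [345.3, 231.6] [-0.0006  0.0098]
```

Emit:
{"method": "jog_arm", "body": {"motion": [[1, [0.004, -0.001, 0.0], 0], [1, [0.008, -0.002, 0.0], 0], [1, [0.012, -0.003, 0.0], 0], [1, [0.015, -0.004, 0.0], 0], [1, [0.015, -0.004, 0.0], 0]]}}

```text
time: 22.93
ee_pos: [0.5472, -0.1213, 0.1892]
orientation: [0.0, 0.131, 0.991, -0.0]
wrist_force: [-1.1, 1.4, 1.9]
opening: 0.0001
gripper_force: 1.2
```

Emit:
{"method": "jog_arm", "body": {"motion": [[1, [0.003, -0.001, 0.0], 0], [1, [0.006, -0.0015, 0.0], 0], [1, [0.009, -0.0025, 0.0], 0], [1, [0.009, -0.0025, 0.0], 0]]}}

```text
time: 23.27
ee_pos: [0.5557, -0.1236, 0.1888]
orientation: [-0.0, 0.131, 0.991, 0.0]
wrist_force: [-1.7, -0.0, 0.1]
opening: -0.0001
gripper_force: 1.1
```

Emit:
{"method": "jog_arm", "body": {"motion": [[1, [0.002, -0.0005, 0.0], 0], [1, [0.004, -0.001, 0.0], 0], [1, [0.004, -0.001, 0.0], 0]]}}

```text
time: 23.52
ee_pos: [0.5593, -0.1245, 0.1888]
orientation: [-0.0, 0.131, 0.991, 0.0]
wrist_force: [-1.8, -0.1, -2.2]
opening: 0.0001
gripper_force: 1.1
```

```bash
python3 wk.py
```

```text
23.5167 tcp [ 0.5593 -0.1245  0.1888] [ 0.0095 -0.042 ] [-1.8176 -0.082  -2.194 ] [-0.0003  0.131   0.9914  0.0001] [-0.2191  0.3987  0.1552  1.3281  0.0002  0.0436]
wrist gate 0.82 [399.0, 234.2] [0.0001 0.0002]
wrist top pts 3322 min [-0.0031 -0.0533] max [ 0.0447 -0.0281]
top gate 0.87 [346.8, 232.0] [-0.0005  0.0055]
```

Push in small steps until the stop is felt.

Emit:
{"method": "jog_arm", "body": {"motion": [[1, [0.002, -0.0005, 0.0], 0], [1, [0.003, -0.0008, 0.0], 0], [1, [0.003, -0.0008, 0.0], 0]]}}

```text
time: 24.07
ee_pos: [0.5624, -0.1254, 0.1893]
orientation: [0.0, 0.131, 0.991, 0.0]
wrist_force: [-2.5, 1.2, -2.0]
opening: 0.0002
gripper_force: 1.1
```

Emit:
{"method": "jog_arm", "body": {"motion": [[1, [0.001, -0.0003, 0.0], 0], [1, [0.002, -0.0005, 0.0], 0], [1, [0.002, -0.0005, 0.0], 0]]}}

```text
time: 24.32
ee_pos: [0.5641, -0.1259, 0.1892]
orientation: [-0.0, 0.131, 0.991, 0.0]
wrist_force: [-3.4, 1.9, -1.1]
opening: -0.0001
gripper_force: 1.5
```

Emit:
{"method": "jog_arm", "body": {"motion": [[1, [0.001, -0.0003, 0.0], 0], [1, [0.002, -0.0005, 0.0], 0], [1, [0.002, -0.0005, 0.0], 0]]}}

```text
time: 24.57
ee_pos: [0.565, -0.1261, 0.189]
orientation: [-0.001, 0.131, 0.991, 0.0]
wrist_force: [-5.8, 1.6, 0.3]
opening: 0.0
gripper_force: 3.1
```

Emit:
{"method": "jog_arm", "body": {"motion": [[1, [0.001, -0.0003, 0.0], 0], [1, [0.0015, -0.0004, 0.0], 0], [1, [0.0015, -0.0004, 0.0], 0]]}}

```text
time: 24.82
ee_pos: [0.5654, -0.1263, 0.1889]
orientation: [-0.003, 0.131, 0.991, 0.0]
wrist_force: [-8.6, 2.9, 1.3]
opening: -0.0
gripper_force: 4.5
```

Home against the stop at about 9 N. Now I'll back away and check.

Emit:
{"method": "jog_arm", "body": {"motion": [[1, [-0.005, 0.0013, 0.0], 0], [1, [-0.03, 0.0078, 0.0], 0], [1, [-0.06, 0.0155, 0.01], 0], [1, [-0.08, 0.02, 0.04], 0], [1, [-0.08, 0.02, 0.08], 0]]}}

```text
time: 25.23
ee_pos: [0.4816, -0.1056, 0.2667]
orientation: [-0.005, 0.131, 0.991, 0.0]
wrist_force: [0.4, 0.3, -0.3]
opening: 0.0002
gripper_force: 0.0
```

Emit:
{"method": "jog_arm", "body": {"motion": [[1, [0.0, 0.04, 0.04], 0], [1, [0.03, 0.07, 0.06], 0], [1, [0.06, 0.1, 0.06], 0], [1, [0.09, 0.13, 0.06], 0], [1, [0.09, 0.14, 0.06], 0]]}}

```text
time: 25.65
ee_pos: [0.5821, 0.0355, 0.3307]
orientation: [0.004, 0.13, 0.991, 0.001]
wrist_force: [-0.4, 0.6, -0.6]
opening: -0.0001
gripper_force: 0.0
```

```bash
python3 wk.py
```

```text
25.65 tcp [0.5821 0.0355 0.3307] [-0.0088  0.1186] [-0.377   0.5649 -0.6273] [0.0038 0.1305 0.9914 0.0008] [0.0609 0.4006 0.5227 1.6851 0.0002 0.3226]
wrist knob 0.55 [102.7, 283.7] [ 0.0314 -0.0351]
wrist gate 0.97 [187.7, 211.5] [-0.0016 -0.0003]
wrist top pts 727 min [ 0.0283 -0.0556] max [ 0.0491 -0.0346]
top knob 0.67 [370.6, 220.8] [ 0.0324 -0.0446]
top gate 0.83 [348.6, 234.1] [-0.0048 -0.0009]
top top pts 74 min [ 0.0309 -0.0557] max [ 0.0562 -0.0313]
```

Knob relative to the gate is (+35…39, −44) mm, matching third gear at the stop. Handing in.

```bash
python3 -c "
from plant import r
print(r.finish_job())"
```

```text
the job is handed in; nothing more can be done
None
```

The lever was pushed across and fully forward into third, to the stop at about 9 N. The cameras then showed the knob 35–39 mm ahead and about 44 mm right of the gate middle, and I handed the job in with the arm clear; no verdict came back.

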